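# Lock the slope screw of a slant-pour stand

## Robot

A 7-joint arm with a two-finger parallel gripper is mounted at the origin on a cart in front of the work surface, level with it; the furniture and walls round the work are solid. World frame = base frame: x ahead of the robot, y to its left, z up, the work surface at z = 0. Lengths are in m, angles in degrees, forces in N, time in s.
With the tool pointing down it reaches from about 0.4 to 0.85 m from the base axis. Payload 4.4 kg.
Tool frame: the origin (TCP) lies on the centre line of the jaws, within the pads' length; the fingertips stand 25 mm ahead of it and the grasp point (between the pads) lies 6 mm ahead of it; z points along the fingers, y is the direction in which the jaws open and shut (so a half turn about z gives the same grasp; the last joint's range is limited). The gripper opens to 94 mm and grips with 3 to 60 N. Pads are 16 mm wide; open, the fingers measure 119 mm over their backs; the gripper's body (75 mm by 177 mm) begins 78 mm behind the grasp point.
Start: joints at [71.116, 36.005, 2.206, 86.941, -1.547, 57.084, -1.146], TCP at [0.17, -0.628, 0.23] pointing down, gripper open.
Joint ranges: [-175.42, 175.42], [-21.48, 121.26], [-71.46, 75.88], [10.55, 141.38], [-63.04, 243.04], [13.31, 113.54], [-168.57, 168.57]. Speed limits (degrees/s): [147.25, 147.25, 180, 180, 180, 180, 180].

## Interface

Orientations are given as [roll, pitch, yaw] about the fixed x, y, z axes, in that order (R = Rz(yaw) Ry(pitch) Rx(roll)).
In Python, from cell import ctrl, readout, capture gives the robot as it stands. The module is installed in compiled form; this text tells all that it offers. Calls block until the motion is done:
- ctrl.move_to(position, orientation): joint-space move of the TCP to a pose.
- ctrl.move_straight(position, attitude=None, speed=0.15, f_stop=None): straight line of the TCP; attitude=None keeps the orientation; speed is the mean speed in m/s. With f_stop (N) it stops when the force on the tool has changed by that much, and returns True; else False.
- ctrl.move_joints(angles): joint-space move.
- ctrl.set_gripper(opening, grasp_force=None): finger opening in m; grasp_force is the grip in N (None keeps the last); returns when the fingers have stopped.
- ctrl.hold(seconds).
- ctrl.inverse_kinematics(position, orientation): joint angles nearest the present ones, or None.
- readout.state(): the state.
- capture(name): name is "scene" or "top"; returns a dict with "image" (400x640x3 uint8, red, green, blue), "vfov" (degrees; the focal length in pixels is half the picture's height over the tangent of half this angle, whatever the lens; pixels are square), "cx", "cy" (the principal point, pixels), "extrinsics" (4x4, takes a point from camera to world coordinates). Camera axes: x right, y down, z forward; pixel columns grow to the right and rows downward; lengths in m; the calibration is good to about 2 mm. A picture is of the moment at which its call begins. There is no depth.
A pose or a line that the arm cannot do raises ctrl.PlanningError and nothing moves.
- ctrl.close_job(): hands the job in, once; it reports no verdict.
The state is a dict: "t": time; "joint_positions": joint angles; "joint_vel": joint speeds; "joint_torque": joint torques, N m; "tool_pos": TCP position; "orientation": TCP orientation; "ft_force": force on the tool from outside, world axes, zero at the start; "wrist_torque": the same for the moment, N m; "gripper_width": finger opening in m.
Only numpy, scipy, OpenCV 4.12 (cv2) and the standard library are available. Lean on these libraries where they do the work, as an engineer would, in place of code of your own. Each camera call takes 0.05 s, during which the arm holds its last target.

## Task

The slope of the mould stand is set: now lock it. Fit the open-ended spanner squarely over the square head of the stand's slope screw, down on its collar, with its blue grip lying in the spanner rest, and let go of it; then swing the red-knobbed lever of the locknut clockwise (seen from above the deck) until it is tight against its stop. The screw must not turn along with the nut, the spanner stays where it holds the screw, and the two vials and the dropper bottle are left alone.

Things in the scene. Friction and masses are not known exactly. Their poses are not given: they have to be found in the camera images.
- stand: Fixed slant-pour stand, plywood base 205 x 312 mm, white deck sloping at 25 degrees, rising roughly towards the robot's right. Origin on the bench below the point where the screw's axis meets the deck face (100 mm up). x horizontal, the way the deck rises; z up; y left when looking uphill. In this frame uphill along the deck is (0.906, 0, 0.423), its outward normal (-0.423, 0, 0.906).
- screw_axis (a point): Point where the screw's axis meets the deck face. x uphill along the deck, y left, z along the deck's normal, which is the screw's axis. Left and right are as seen looking uphill; 'over the deck' is along z. The deck reaches 115 mm downhill, 75 mm uphill, 135 mm right and 170 mm left; two bookmark moulds 10 mm high lie 82 to 160 mm left, beside a 9 mm high wooden strip.
- screw_head (a point): Middle of the gripped part of the steel square head, on the axis, 43 mm over the deck. The head is 24 mm across flats, 37 to 55 mm over the deck, the last 5 mm tapering to 17 mm; flats face uphill, downhill, left and right. Below it is a round collar, 36 mm across, its top 37 mm over the deck. Turns with the screw; at screw angle 0 its axes are those of screw_axis.
- screw (a joint): Angle of the slope screw (rad), about 0 at the start, positive clockwise seen from above the deck. Friction only about 0.08 N m and no stop: if not held it turns along with the locknut, and 20 degrees (0.35 rad) spoils the set slope. Held by the spanner it turns up to about 10 degrees until the play is taken up.
- locknut (a joint): Angle of the locknut relative to the screw (rad), positive clockwise seen from above the deck; 0 to 0.3 at the start, firm stop (tight) at 1.30. Turning it on the screw takes about 0.3 N m (some 4.5 N at the knob); it stays where it is left.
- lever_knob (a point): Middle of the red round knob of the locknut's lever, 70 mm from the screw's axis, 38 mm over the deck; z along the deck's normal. Knob 22 mm across, 20 to 55 mm over the deck; steel arm 11 mm thick, 24 mm over the deck. At locknut 0 the lever points 134 degrees counter-clockwise from uphill (left, downhill), tight 60 degrees (left, uphill). Push it with closed fingers or grip it.
- spanner: Loose open-ended spanner, 0.17 to 0.34 kg, 145 mm long, lying flat: blue grip 20 mm wide, 18 mm thick, from 68 mm behind to 32 mm ahead of the origin; steel jaws 12 mm thick (3 to 15 mm above the underside), 52 mm wide. Origin under the middle of the grip, on the underside; x to the jaws, z up. Slot open to +x, 26.5 mm wide; throat 47 mm, jaw tips 77 mm ahead of the origin.
- spanner_jaw (a point): Centre of the jaw slot: 62 mm ahead of the spanner's origin, 9 mm above its underside. Fitted, it meets screw_head; the spanner then points left (its x to the left, its z along the deck's normal), its underside 34 mm over the deck.
- spanner_heel (a point): Point on the underside of the grip, 50 mm behind the spanner's origin; it lies on the rest when the spanner is fitted.
- spanner_rest (a point): Middle of the seat of the steel spanner rest, 112 mm right of the screw's axis, 34 mm over the deck; axes as screw_axis. The rest is 14 mm wide (left to right). An upstand on the downhill side, its face 12.5 mm downhill of this point, rises 17 mm and then flares outwards for 12 mm. Turning the nut clockwise presses the fitted spanner's grip downhill against it.
- vial_rose: Bystander: small vial with white cap and rose contents, 27 mm across, 45 mm tall, origin under its middle, beside the stand's high edge.
- vial_magenta: Bystander: small vial with white cap and magenta contents, 27 mm across, 45 mm tall, origin under its middle, beside the stand's high edge.
- dropper_teal: Bystander: teal dropper bottle with black cap, 25 mm across, 80 mm tall, origin under its middle, beside the stand's high edge.

How it is judged (in metres and radians):
On the way, in this order (a step that is already met when the one before it is completed fails the run):
1. the spanner sits squarely on the screw's head, down on the collar, its grip in the rest, let go (distance between spanner_jaw and screw_head below 0.009 m and distance between spanner_heel and spanner_rest below 0.012 m and angle between the z axis of spanner and the z axis of screw_axis, either way round below 0.12 rad and contact force between the fingers and spanner below 0.1 N), for 0.2 s.
2. the locknut is turned tight (value of joint locknut above 1.24 rad), for 0.2 s.
At the end, for the whole second after the job is handed in: The locknut is tight (joint above 1.24 of 1.30 rad) with the screw within 0.35 rad (20 degrees) of its set angle; the spanner is still on the head (jaw centre within 9 mm of the head's grip centre, heel within 12 mm of the seat of the rest, square to the screw within 0.12 rad) and at rest (value of joint locknut above 1.24 rad and value of joint screw between -0.35 and 0.35 rad and distance between spanner_jaw and screw_head below 0.009 m and distance between spanner_heel and spanner_rest below 0.012 m and angle between the z axis of spanner and the z axis of screw_axis, either way round below 0.12 rad and linear speed of spanner below 0.01 m/s); the robot touches nothing.
It fails at once if the screw turns by more than 20 degrees (0.35 rad), so that the set slope is lost (value of joint screw above 0.35 rad or value of joint screw below -0.35 rad).
It fails at once if a vial or the dropper bottle is moved by more than 15 mm (distance of any of vial_rose, vial_magenta, dropper_teal from where it was at the start of the episode above 0.015 m).
It also fails if it takes over 51 s, if anything falls off the work surface, if the arm or the gripper's body presses on something with over 40 N, if the wrist force passes 120 N, or if a joint passes its speed limit or range.

## Working session

There is one attempt and no reset: what is moved stays moved. The work goes in short steps, each a Python script; the robot and the scene stay as the last script left them, time stands still between calls to the robot, and variables do not carry over. Pictures are saved under pics/ and viewed, and the job is handed in when it is done.

```bash
ls; mkdir -p pics
python3 - <<'E'
from cell import ctrl, readout, capture
import cv2
for n in ("scene","top"):
    c=capture(n); cv2.imwrite(f"pics/{n}0.png",c["image"][:,:,::-1]); print(n,c["vfov"],c["cx"],c["cy"],c["extrinsics"].round(4).tolist())
s=readout.state();print(s)
E
```

```text
pics
scene 44.42270789101599 324.4666038998612 196.3956249567052 [[-0.8545, -0.2572, 0.4514, 0.0003], [-0.5195, 0.4231, -0.7423, 0.8906], [-0.0, -0.8688, -0.4952, 0.6966], [0.0, 0.0, 0.0, 1.0]]
top 57.222676069595686 320.3683276346328 197.0114449910901 [[-0.0208, -0.9948, 0.1001, 0.4283], [-0.9997, 0.0223, 0.0135, -0.0009], [-0.0156, -0.0998, -0.9949, 0.9966], [0.0, 0.0, 0.0, 1.0]]
{'t': 0.1, 'joint_positions': array([71.11187984, 36.05322975,  2.20159319, 86.98830072, -1.54808954,
       57.08118928, -1.14685085]), 'joint_vel': array([ 1.26164548e-02, -8.58103129e-02,  2.69728346e-02, -1.66198945e-01,
        1.26591956e-02,  1.78518288e-05,  8.89575952e-03]), 'joint_torque': array([ 4.61647418e-03, -5.50781572e+01,  1.14787493e+00, -1.87113583e+01,
       -5.22487925e-02,  1.92357571e-02,  5.69581050e-05]), 'tool_pos': array([ 0.16943599, -0.62698347,  0.22966101]), 'orientation': array([-1.79906894e+02, -7.42517944e-04,  1.51174813e+01]), 'ft_force': array([ 0.17894223, -0.07232122, -0.36061254]), 'wrist_torque': array([-0.00645338, -0.00166525,  0.00498916]), 'gripper_width': 0.0938204884706362}
```

View pics/scene0.png

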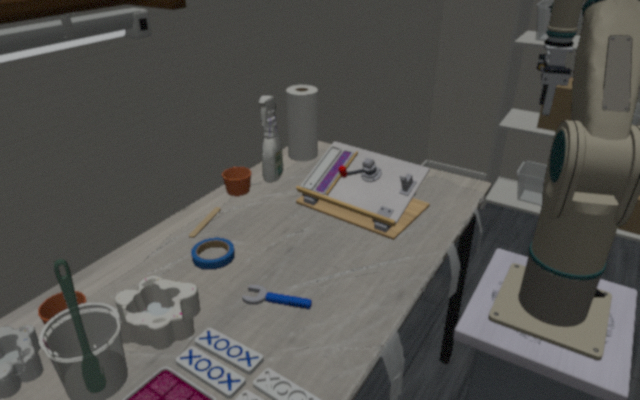

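View pics/top0.png

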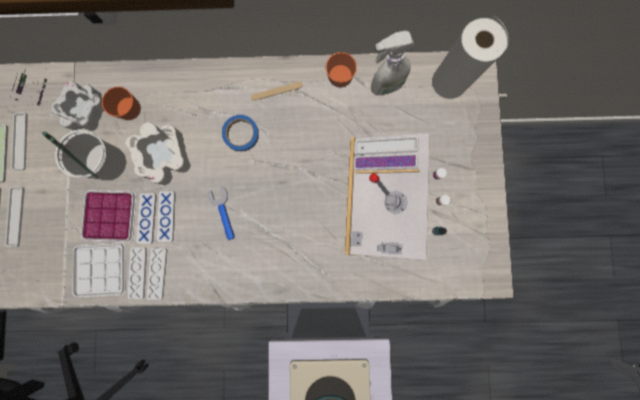

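```bash
cat > h.py <<'E'
import numpy as np, cv2
from cell import ctrl, readout, capture
def cam(n):
    c=capture(n); return c
def ray(c,u,v):
    f=c["image"].shape[0]/2/np.tan(np.radians(c["vfov"]/2)); E=np.array(c["extrinsics"])
    d=E[:3,:3]@np.array([(u-c["cx"])/f,(v-c["cy"])/f,1.]); return E[:3,3],d/np.linalg.norm(d)
def onz(c,u,v,z):
    o,d=ray(c,u,v); return o+d*(z-o[2])/d[2]
def tri(r1,r2):
    (o1,d1),(o2,d2)=r1,r2
    t=np.linalg.lstsq(np.c_[d1,-d2],o2-o1,rcond=None)[0]
    a,b=o1+t[0]*d1,o2+t[1]*d2; return (a+b)/2,np.linalg.norm(a-b)
def proj(c,P):
    f=c["image"].shape[0]/2/np.tan(np.radians(c["vfov"]/2)); E=np.array(c["extrinsics"])
    p=E[:3,:3].T@(np.asarray(P)-E[:3,3]); return np.array([c["cx"]+f*p[0]/p[2],c["cy"]+f*p[1]/p[2]])
def crop(c,x0,x1,y0,y1,k,name):
    cv2.imwrite("pics/"+name,cv2.resize(c["image"][y0:y1,x0:x1,::-1],None,fx=k,fy=k,interpolation=cv2.INTER_CUBIC))
E
python3 - <<'E'
from h import *
t=cam("top"); s=cam("scene")
crop(t,335,455,125,265,4,"t_stand.png"); crop(s,290,440,135,240,5,"s_stand.png")
crop(t,195,250,175,250,8,"t_sp.png"); crop(s,230,325,275,320,8,"s_sp.png")
def red(c):
    h=cv2.cvtColor(c["image"],cv2.COLOR_RGB2HSV); m=(((h[...,0]<6)|(h[...,0]>174))&(h[...,1]>150)&(h[...,2]>70)).astype(np.uint8)
    n,l,st,ce=cv2.connectedComponentsWithStats(m); return [(st[i].tolist(),ce[i].round(1).tolist()) for i in range(1,n) if st[i][4]>15]
def blue(c):
    h=cv2.cvtColor(c["image"],cv2.COLOR_RGB2HSV); m=((abs(h[...,0].astype(int)-110)<10)&(h[...,1]>150)&(h[...,2]>60)).astype(np.uint8)
    n,l,st,ce=cv2.connectedComponentsWithStats(m); return [(st[i].tolist(),ce[i].round(1).tolist(),cv2.minAreaRect(np.argwhere(l==i)[:,::-1].astype(np.float32))) for i in range(1,n) if st[i][4]>60]
for c in(t,s): print("red",red(c)); print("blue",blue(c))
E
```

```text
red [([370, 174, 8, 8, 50], [373.7, 177.5])]
blue [([223, 116, 34, 33, 140], [241.5, 134.4], ((239.5, 132.0), (32.0, 33.0), 90.0)), ([219, 205, 14, 34, 186], [225.6, 221.9], ((225.3555450439453, 221.54598999023438), (34.175384521484375, 5.717554092407227), 72.34988403320312))]
red [([339, 166, 7, 7, 32], [342.1, 169.0])]
blue [([192, 240, 41, 28, 278], [211.9, 257.0], ((212.3827667236328, 253.90151977539062), (25.685680389404297, 40.45602798461914), 85.03025817871094)), ([266, 293, 45, 15, 342], [287.8, 299.6], ((287.9313659667969, 299.92901611328125), (44.869300842285156, 8.333998680114746), 9.090277671813965))]
```

View pics/t_stand.png

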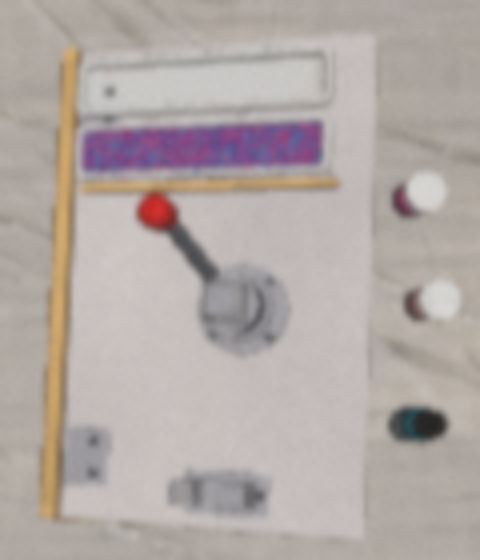

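View pics/s_stand.png

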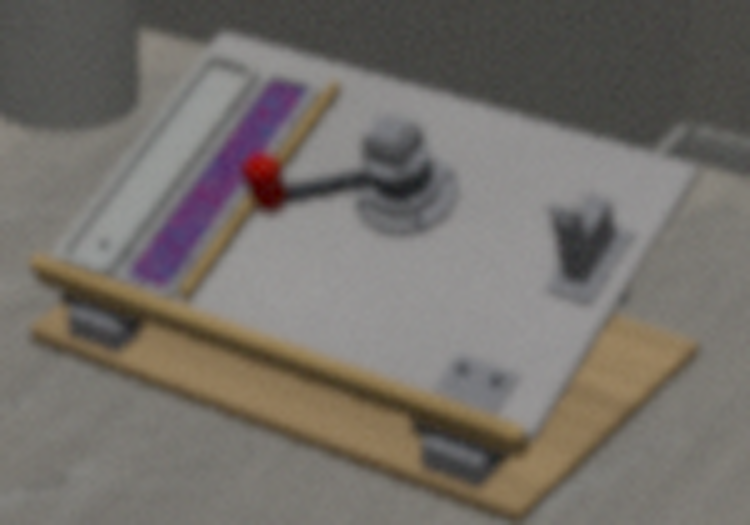

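View pics/t_sp.png

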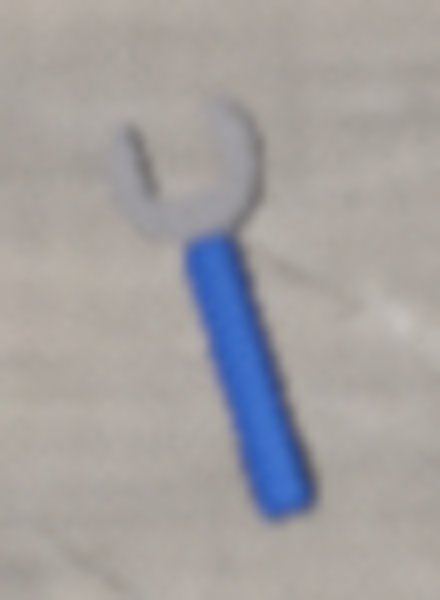

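View pics/s_sp.png

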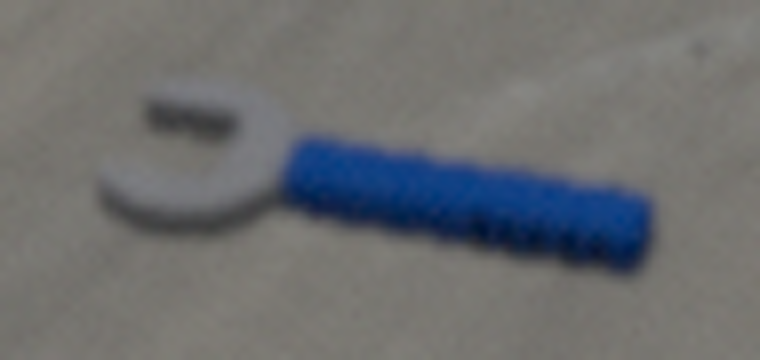

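Run:
```python
from h import *
t=cam("top"); s=cam("scene")
crop(t,375,415,180,260,7,"t_head.png"); crop(s,355,420,150,200,10,"s_head.png")
for n,c,roi in(("t",t,(335,455,125,265)),("s",s,(290,440,135,240))):
    g=cv2.GaussianBlur(c["image"],(3,3),0).astype(int); x0,x1,y0,y1=roi
    h=cv2.cvtColor(c["image"],cv2.COLOR_RGB2HSV)
    print(n,[ (p,c["image"][p[1],p[0]].tolist()) for p in ([(420,190),(432,190),(360,220),(380,225),(390,262)] if n=="t" else [(400,160),(410,155),(340,190),(425,190)])])
```

```text
t [((420, 190), [194, 186, 186]), ((432, 190), [176, 168, 163]), ((360, 220), [198, 191, 189]), ((380, 225), [199, 191, 190]), ((390, 262), [177, 170, 164])]
s [((400, 160), [131, 131, 130]), ((410, 155), [67, 68, 63]), ((340, 190), [151, 151, 149]), ((425, 190), [122, 121, 115])]
```

View pics/t_head.png

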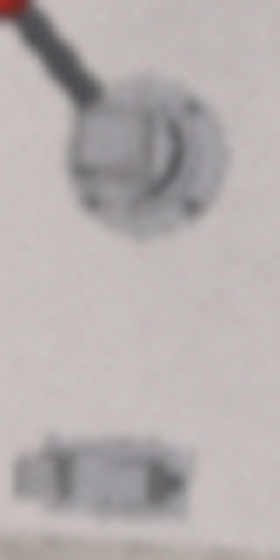

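View pics/s_head.png

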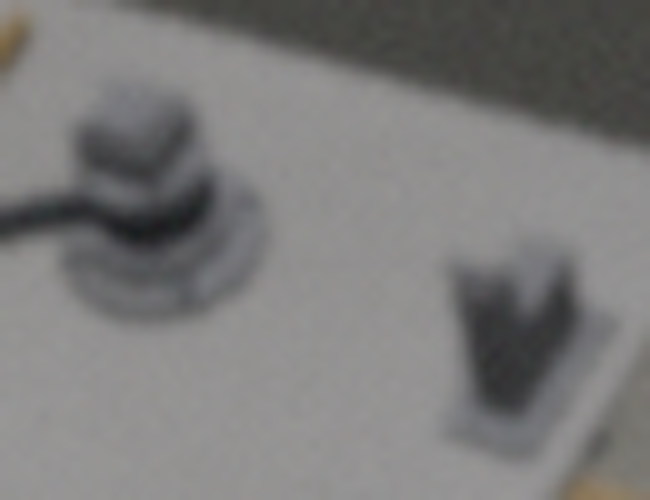

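Run:
```python
from h import *
from scipy.optimize import least_squares
t=cam("top"); s=cam("scene")
def fit(pts):
    pts=np.array(pts,np.float32); 
    for _ in range(3):
        vx,vy,x,y=cv2.fitLine(pts,cv2.DIST_HUBER,0,.01,.01).ravel(); r=(pts-[x,y])@np.array([-vy,vx]); k=abs(r)<1.0; pts=pts[k] 
    return (vx,vy,x,y),len(pts),r.std()
def inter(a,b):
    A=np.array([[a[0],-b[0]],[a[1],-b[1]]]); q=np.linalg.solve(A,[b[2]-a[2],b[3]-a[3]]); return np.array([a[2]+q[0]*a[0],a[3]+q[0]*a[1]])
def edges(img,p0,p1,n,half=6):
    # strongest gradient along normals of approximate edge
    g=cv2.GaussianBlur(img,(0,0),.8).astype(np.float32).mean(2); p0,p1=map(np.array,(p0,p1)); d=(p1-p0)/np.linalg.norm(p1-p0); nn=np.array([-d[1],d[0]])
    out=[]
    k=np.arange(-half,half+.01,.25)
    for a in np.linspace(.08,.92,n):
        c=p0+a*(p1-p0); q=c+k[:,None]*nn
        v=cv2.remap(g,q[:,0].astype(np.float32)[None],q[:,1].astype(np.float32)[None],cv2.INTER_LINEAR)[0]
        gr=abs(np.gradient(v)); i=gr.argmax(); w=gr[max(0,i-4):i+5]; out.append(c+nn*(k[max(0,i-4):i+5]*w).sum()/w.sum())
    return fit(out)
T=lambda x,y:(335+x/4-.375,125+y/4-.375); S=lambda x,y:(290+x/5-.4,135+y/5-.4)
up=edges(t["image"],T(377,36),T(363,537),60,4); le=edges(t["image"],T(80,48),T(377,36),40,4); ri=edges(t["image"],T(63,515),T(363,537),40,4)
ups=edges(s["image"],S(222,35),S(692,172),60,4); les=edges(s["image"],S(60,250),S(222,35),40,4)
print([ (e[1],round(float(e[2]),2)) for e in (up,le,ri,ups,les)])
UL,UR,ULs=inter(up[0],le[0]),inter(up[0],ri[0]),inter(ups[0],les[0])
print(UL,UR,ULs)
c25,s25=np.cos(np.radians(25)),np.sin(np.radians(25))
def pose(p):
    x,y,yaw=p; R0=np.array([[np.cos(yaw),-np.sin(yaw),0],[np.sin(yaw),np.cos(yaw),0],[0,0,1]])
    R=R0@np.array([[c25,0,-s25],[0,1,0],[s25,0,c25]]); return R,np.array([x,y,.1])
def lev(a): b=np.radians(134)-a; return np.array([.07*np.cos(b),.07*np.sin(b),.038])
def linres(c,P,L): q=proj(c,P); return (q-[L[2],L[3]])@np.array([-L[1],L[0]])
kt,ks=(373.7,177.5),(342.1,169.0)
def res(p,out=False):
    R,o=pose(p); W=lambda v:o+R@np.array(v)
    r=[*(proj(t,W([.075,.17,0]))-UL),*(proj(t,W([.075,-.135,0]))-UR),*(proj(s,W([.075,.17,0]))-ULs),linres(s,W([.075,-.135,0]),ups[0]),
       *(proj(t,W([0,0,.004]))-[395.7,202.0]),*(proj(t,W(lev(p[3])))-kt),*(proj(s,W(lev(p[3])))-ks)]
    return np.array(r)
f=least_squares(lambda p:res(p),[.4,-.2,-np.pi/2,.1])
print(f.x,np.degrees(f.x[2]),res(f.x).round(2))
np.save("stand.npy",f.x)
R,o=pose(f.x)
for n,c in(("t",t),("s",s)):
    im=c["image"][:,:,::-1].copy(); k=6
    x0,x1,y0,y1=(335,455,125,225) if n=="t" else (320,440,140,210)
    if n=="t": y0,y1=165,265
    im=cv2.resize(im[y0:y1,x0:x1],None,fx=k,fy=k,interpolation=cv2.INTER_CUBIC)
    def dot(v,col):
        q=(proj(c,o+R@np.array(v))-[x0,y0]+.5)*k; cv2.circle(im,tuple(int(a) for a in q),2,col,-1)
    for a in(-1,1):
        for b in(-1,1):
            dot([a*.0085,b*.0085,.055],(0,0,255)); dot([a*.012,b*.012,.05],(0,255,0)); dot([a*.018,b*.0,.037],(255,0,0));
            dot([-.0125,-.112+b*.007,.034],(0,255,255));dot([-.0125,-.112+b*.007,.051],(0,0,255))
    dot([0,-.112,.034],(255,0,255))
    for v in([.075,.17,0],[.075,-.135,0],[0,0,0]): dot(v,(255,255,0))
    cv2.imwrite(f"pics/fit_{n}.png",im)
```

```text
[(54, 0.29), (29, 0.19), (16, 0.25), (60, 0.25), (38, 0.14)]
[428.858   135.74931] [424.91174 258.85913] [337.21216 141.53783]Traceback (most recent call last):
  File "<stdin>", line 39, in <module>
    return func(*args, **kwargs)
    vector_fun = VectorFunction(
        fun_wrapped,
    ...<6 lines>...
        workers=workers
    )
    self._update_fun()
    ~~~~~~~~~~~~~~~~^^
    self.f = self.fun_wrapped(xp_copy(self.x))
             ~~~~~~~~~~~~~~~~^^^^^^^^^^^^^^^^^
    return np.atleast_1d(self.fun(x))
                         ~~~~~~~~^^^
    return self.f(x, *self.args, **self.kwargs)
           ~~~~~~^^^^^^^^^^^^^^^^^^^^^^^^^^^^^^
  File "<stdin>", line 39, in <lambda>
  File "<stdin>", line 35, in res
  File "<stdin>", line 29, in pose
ValueError: too many values to unpack (expected 3)
```

```bash
cat >> h.py <<'E'
from scipy.optimize import least_squares
def fit(pts):
    pts=np.array(pts,np.float32)
    for _ in range(3):
        vx,vy,x,y=cv2.fitLine(pts,cv2.DIST_HUBER,0,.01,.01).ravel(); r=(pts-[x,y])@np.array([-vy,vx]); pts=pts[abs(r)<1.0]
    return (vx,vy,x,y),len(pts),r.std()
def inter(a,b):
    A=np.array([[a[0],-b[0]],[a[1],-b[1]]]); q=np.linalg.solve(A,[b[2]-a[2],b[3]-a[3]]); return np.array([a[2]+q[0]*a[0],a[3]+q[0]*a[1]])
def edges(img,p0,p1,n,half=6):
    g=cv2.GaussianBlur(img,(0,0),.8).astype(np.float32).mean(2); p0,p1=map(np.array,(p0,p1)); d=(p1-p0)/np.linalg.norm(p1-p0); nn=np.array([-d[1],d[0]])
    out=[]; k=np.arange(-half,half+.01,.25)
    for a in np.linspace(.08,.92,n):
        c=p0+a*(p1-p0); q=c+k[:,None]*nn
        v=cv2.remap(g,q[:,0].astype(np.float32)[None],q[:,1].astype(np.float32)[None],cv2.INTER_LINEAR)[0]
        gr=abs(np.gradient(v)); i=gr.argmax(); w=gr[max(0,i-4):i+5]; out.append(c+nn*(k[max(0,i-4):i+5]*w).sum()/w.sum())
    return fit(out)
c25,s25=np.cos(np.radians(25)),np.sin(np.radians(25))
def pose(p):
    x,y,yaw=p[:3]; R0=np.array([[np.cos(yaw),-np.sin(yaw),0],[np.sin(yaw),np.cos(yaw),0],[0,0,1]])
    R=R0@np.array([[c25,0,-s25],[0,1,0],[s25,0,c25]]); return R,np.array([x,y,.1])
def lev(a,r=.07,z=.038): b=np.radians(134)-a; return np.array([r*np.cos(b),r*np.sin(b),z])
E
cat > fitst.py <<'E'
from h import *
t=cam("top"); s=cam("scene")
T=lambda x,y:(335+x/4-.375,125+y/4-.375); S=lambda x,y:(290+x/5-.4,135+y/5-.4)
up=edges(t["image"],T(377,36),T(363,537),60,4); le=edges(t["image"],T(80,48),T(377,36),40,4); ri=edges(t["image"],T(63,515),T(363,537),40,4)
ups=edges(s["image"],S(222,35),S(692,172),60,4); les=edges(s["image"],S(60,250),S(222,35),40,4)
UL,UR,ULs=inter(up[0],le[0]),inter(up[0],ri[0]),inter(ups[0],les[0])
def linres(c,P,L): q=proj(c,P); return (q-[L[2],L[3]])@np.array([-L[1],L[0]])
kt,ks=(373.7,177.5),(342.1,169.0)
def res(p,out=False):
    R,o=pose(p); W=lambda v:o+R@np.array(v)
    r=[*(proj(t,W([.075,.17,0]))-UL),*(proj(t,W([.075,-.135,0]))-UR),*(proj(s,W([.075,.17,0]))-ULs),linres(s,W([.075,-.135,0]),ups[0]),
       *(proj(t,W([0,0,.004]))-[395.7,202.0]),*(proj(t,W(lev(p[3])))-kt),*(proj(s,W(lev(p[3])))-ks)]
    return np.array(r)
f=least_squares(lambda p:res(p),[.4,-.2,-np.pi/2,.1])
print(f.x,np.degrees(f.x[2]),res(f.x).round(2))
np.save("stand.npy",f.x)
R,o=pose(f.x)
for n,c in(("t",t),("s",s)):
    im=c["image"][:,:,::-1].copy(); k=6
    x0,x1,y0,y1=(335,455,165,265) if n=="t" else (320,440,140,210)
    im=cv2.resize(im[y0:y1,x0:x1],None,fx=k,fy=k,interpolation=cv2.INTER_CUBIC)
    def dot(v,col):
        q=(proj(c,o+R@np.array(v))-[x0,y0]+.5)*k; cv2.circle(im,tuple(int(a) for a in q),2,col,-1)
    for a in(-1,1):
        for b in(-1,1):
            dot([a*.0085,b*.0085,.055],(0,0,255)); dot([a*.012,b*.012,.05],(0,255,0))
            dot([-.0125,-.112+b*.007,.034],(0,255,255));dot([-.0125,-.112+b*.007,.051],(0,0,255))
    dot([0,-.112,.034],(255,0,255))
    for v in([.075,.17,0],[.075,-.135,0],[0,0,0]): dot(v,(255,255,0))
    cv2.imwrite(f"pics/fit_{n}.png",im)
E
python3 fitst.py
```

```text
[ 0.50011378 -0.17188707 -1.6654549   0.11014497] -95.42353670412885 [ 1.16 -2.33 -0.78  2.76 -2.82 -1.57  0.01 -0.77  0.63  1.44  0.35  0.45
  1.37]
```

View pics/fit_t.png

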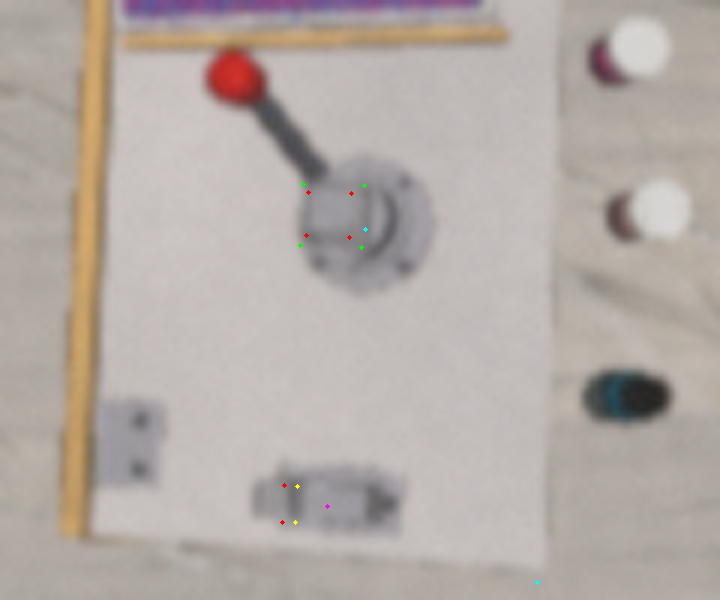

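View pics/fit_s.png

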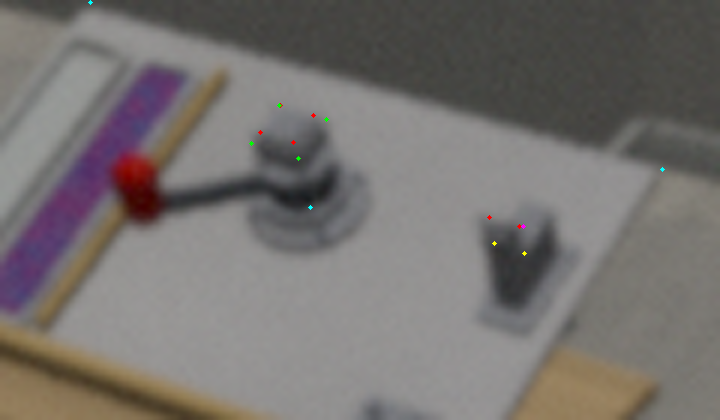

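Run:
```python
from h import *
t=cam("top"); s=cam("scene")
np.savez("im.npz",t=t["image"],s=s["image"])
def prof(img,p0,p1,n,half):
    g=cv2.GaussianBlur(img,(0,0),1).astype(np.float32).mean(2); p0,p1=map(np.array,(p0,p1)); d=(p1-p0)/np.linalg.norm(p1-p0); nn=np.array([-d[1],d[0]])
    k=np.arange(-half,half+.01,.25); o=[]
    for a in np.linspace(.02,.98,n):
        q=p0+a*(p1-p0)+k[:,None]*nn
        v=cv2.remap(g,q[:,0].astype(np.float32)[None],q[:,1].astype(np.float32)[None],cv2.INTER_LINEAR)[0]
        o.append(k[abs(np.gradient(v)).argmax()])
    return o
print(prof(t["image"],(0.,307.),(510.,297.),30,9))
print(prof(t["image"],(0.,63.),(500.,52.),30,9))
print(prof(t["image"],(500.,52.),(512.,297.),15,9))
print(prof(s["image"],(0.,325.),(320.,140.),25,9))
print(prof(s["image"],(385.,400.),(490.,180.),25,9))
```

```text
[np.float64(1.75), np.float64(1.0), np.float64(1.25), np.float64(0.75), np.float64(1.25), np.float64(0.25), np.float64(3.5), np.float64(1.25), np.float64(1.25), np.float64(0.75), np.float64(1.25), np.float64(0.5), np.float64(1.5), np.float64(1.25), np.float64(0.5), np.float64(1.75), np.float64(1.25), np.float64(1.0), np.float64(0.75), np.float64(0.75), np.float64(0.25), np.float64(1.5), np.float64(1.0), np.float64(1.25), np.float64(0.5), np.float64(1.25), np.float64(1.25), np.float64(0.5), np.float64(1.0), np.float64(0.25)]
[np.float64(0.75), np.float64(1.0), np.float64(0.5), np.float64(0.0), np.float64(0.0), np.float64(-0.5), np.float64(-0.25), np.float64(-0.75), np.float64(-0.5), np.float64(-1.25), np.float64(-0.75), np.float64(-1.25), np.float64(-1.0), np.float64(-0.75), np.float64(-1.25), np.float64(-1.0), np.float64(-1.25), np.float64(-1.0), np.float64(-1.75), np.float64(-1.5), np.float64(8.75), np.float64(-1.75), np.float64(-2.25), np.float64(-7.0), np.float64(-2.75), np.float64(-2.0), np.float64(-2.75), np.float64(3.75), np.float64(4.75), np.float64(-6.25)]
[np.float64(2.0), n
[... 449 characters left out ...]
, np.float64(-8.75), np.float64(-8.75), np.float64(-9.0), np.float64(-9.0), np.float64(-9.0), np.float64(-9.0), np.float64(-9.0), np.float64(8.25), np.float64(0.0), np.float64(-1.0), np.float64(9.0), np.float64(-9.0), np.float64(9.0), np.float64(8.5)]
[np.float64(8.25), np.float64(-1.25), np.float64(-7.5), np.float64(3.5), np.float64(0.75), np.float64(-6.25), np.float64(6.75), np.float64(7.5), np.float64(8.5), np.float64(3.0), np.float64(4.75), np.float64(5.5), np.float64(7.5), np.float64(9.0), np.float64(-9.0), np.float64(-9.0), np.float64(3.25), np.float64(-5.25), np.float64(-4.5), np.float64(-2.75), np.float64(-1.0), np.float64(2.25), np.float64(-0.75), np.float64(3.75), np.float64(5.25)]
```

Run:
```python
from h import *
t=cam("top"); s=cam("scene")
# spanner grip ends (from 8x crops), at top/mid height
T=lambda x,y:(195+x/8-.44,175+y/8-.44); S=lambda x,y:(230+x/8-.44,275+y/8-.44)
for a,b in (((212,236),(298,175)),((288,512),(642,232))):
    print("grip end: top",onz(t,*T(*a),.015).round(4),"scene",onz(s,*S(*b),.012).round(4),tri(ray(t,*T(*a)),ray(s,*S(*b))))
for n,a,b in (("tips L",(125,130),(160,100)),("tips R",(220,103),(110,180))):
    print(n,onz(t,*T(*a),.015).round(4),onz(s,*S(*b),.015).round(4))
print("ring",onz(t,240.3,132.5,.01),onz(s,212.4,253.9,.01))
crop(t,200,300,80,170,6,"t_ring.png");crop(s,180,245,195,280,7,"s_ring.png")
print("knob",tri(ray(t,373.7,177.5),ray(s,342.1,169.0)))
print("UR",tri(ray(t,424.9,258.9),ray(s,320-.4+660/6,140-.4+166/6)),"UL",tri(ray(t,428.86,135.75),ray(s,320-.4+82/6,140-.4+6/6)))
print("disc",tri(ray(t,395.7,202.0),ray(s,320-.4+310/6,140-.4+207/6)))
```

```text
grip end: top [0.5139 0.2806 0.015 ] scene [0.5086 0.2853 0.012 ] (array([0.51325038, 0.28189352, 0.0077063 ]), np.float64(0.002945911746844151))
grip end: top [0.4209 0.2545 0.015 ] scene [0.4205 0.257  0.012 ] (array([0.42105586, 0.25575951, 0.01074182]), np.float64(0.0004977615685377039))
tips L [0.5506 0.3104 0.015 ] [0.5556 0.2832 0.015 ]
tips R [0.559  0.2782 0.015 ] [0.5467 0.3147 0.015 ]
ring [0.71155667 0.22990611 0.01      ] [0.70928143 0.23089502 0.01      ]
knob (array([ 0.56011463, -0.11845957,  0.12224108]), np.float64(0.000835988250148815))
UR (array([ 0.363506  , -0.23003079,  0.13043256]), np.float64(0.0040875851688018895)) UL (array([ 0.66044288, -0.25117971,  0.13147391]), np.float64(0.007048804117943413))
disc (array([ 0.50144543, -0.17340084,  0.09878569]), np.float64(0.001609849058525477))
```

Run:
```python
from h import *
t=cam("top"); s=cam("scene")
T=lambda x,y:(335+x/4-.375,125+y/4-.375); S=lambda x,y:(290+x/5-.4,135+y/5-.4)
def yaw(c,L,z):
    a=onz(c,L[2],L[3],z);b=onz(c,L[2]+20*L[0],L[3]+20*L[1],z); d=b-a; return np.degrees(np.arctan2(d[1],d[0])),a
ed={}
for n,c,p0,p1,z,h in [("up_t",t,T(377,36),T(363,537),.1317,4),("up_s",s,S(222,35),S(692,172),.1317,4),
  ("fence_t_out",t,T(68,60),T(42,510),.055,3),("fence_t_in",t,T(78,60),T(60,510),.055,2),
  ("base_s_top",s,S(35,325),S(520,512),.012,2),("base_s_bot",s,S(35,340),S(520,520),.0,2),("base_s_r",s,S(520,512),S(697,348),.012,3),
  ("fence_s",s,S(40,265),S(522,440),.06,3),("left_t",t,T(80,48),T(377,36),None,3),("right_t",t,T(63,515),T(363,537),None,3),("strip_t",t,T(90,190),T(335,186),None,2)]:
    L,k,sd=edges(c["image"],p0,p1,40,h)
    if z is not None: print(n,k,round(float(sd),2),"dir deg mod180",round(yaw(c,L,z)[0]%180,2))
    else:
        # slope edge: use endpoints on the deck plane of the fit
        R,o=pose(np.load("stand.npy")); nrm=R[:,2]
        def onp(u,v): oo,d=ray(c,u,v); return oo+d*((o-oo)@nrm)/(d@nrm)
        a,b=onp(L[2],L[3]),onp(L[2]+20*L[0],L[3]+20*L[1]); d=(b-a); print(n,k,round(float(sd),2),"deg",round(np.degrees(np.arctan2(d[1],d[0]))%180,2), (R.T@(a-o)).round(4))
```

```text
up_t 36 0.28 dir deg mod180 175.3
up_s 40 0.21 dir deg mod180 175.37
fence_t_out 20 0.36 dir deg mod180 175.32
fence_t_in 40 0.28 dir deg mod180 175.64
base_s_top 30 0.13 dir deg mod180 175.34
base_s_bot 16 0.39 dir deg mod180 172.18
base_s_r 29 0.55 dir deg mod180 89.16
fence_s 40 0.29 dir deg mod180 175.58
left_t 25 0.07 deg 84.53 [-0.0004  0.1639  0.    ]
right_t 25 0.19 deg 85.83 [ 0.0014 -0.1303 -0.    ]
strip_t 34 0.17 deg 85.66 [-0.0272  0.0742 -0.    ]
```

Run:
```python
from h import *
t=cam("top"); s=cam("scene")
yw=np.radians(-94.6)
def res(p):
    R,o=pose([p[0],p[1],yw]); W=lambda v:o+R@np.array(v)
    return np.r_[proj(t,W([0,0,.004]))-[395.7,202.0],proj(s,W([0,0,.004]))-[320-.4+310/6,140-.4+207/6],proj(t,W(lev(p[2])))-(373.7,177.5),proj(s,W(lev(p[2])))-(342.1,169.0)]
f=least_squares(res,[.5,-.17,.1]); print(f.x,res(f.x).round(2))
p=np.r_[f.x[:2],yw,f.x[2]]; np.save("stand.npy",p); R,o=pose(p)
for n,c in(("t",t),("s",s)):
    im=c["image"][:,:,::-1].copy(); k=8
    x0,x1,y0,y1=(370,415,185,260) if n=="t" else (355,420,145,195)
    im=cv2.resize(im[y0:y1,x0:x1],None,fx=k,fy=k,interpolation=cv2.INTER_CUBIC)
    def poly(vs,col):
        q=np.array([(proj(c,o+R@np.array(v))-[x0,y0]+.5)*k for v in vs]).astype(int); cv2.polylines(im,[q],True,col,1)
    sq=lambda h,z:[[h,h,z],[h,-h,z],[-h,-h,z],[-h,h,z]]
    poly(sq(.0085,.055),(0,0,255));poly(sq(.012,.050),(0,255,0));poly(sq(.012,.037),(0,255,0))
    poly([[.018*np.cos(a),.018*np.sin(a),.037] for a in np.arange(0,6.28,.3)],(255,0,0))
    poly([[-.0125,-.119,.034],[-.0125,-.105,.034],[-.0125,-.105,.051],[-.0125,-.119,.051]],(0,255,255))
    poly([[-.0125,-.119,.034],[-.0125,-.105,.034],[.0125,-.105,.034],[.0125,-.119,.034]],(255,0,255))
    cv2.imwrite(f"pics/fit2_{n}.png",im)
```

```text
[ 0.50099494 -0.17158966  0.12060687] [-0.9   0.28 -0.7  -1.09  1.2   0.11  0.16  1.32]
```

View pics/fit2_t.png

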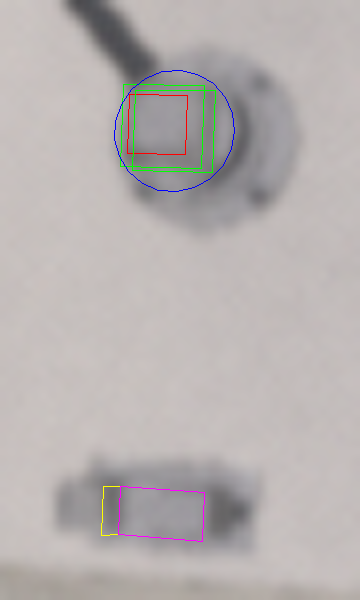

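View pics/fit2_s.png

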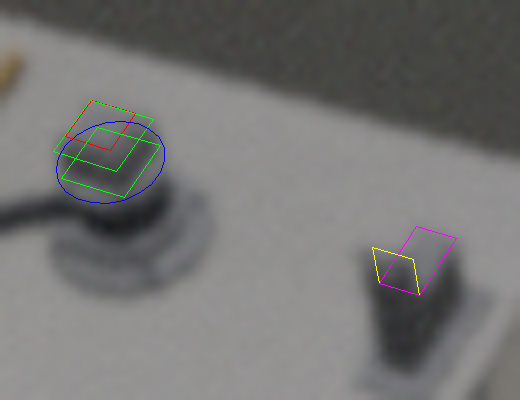

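```bash
cat >> h.py <<'E'
from scipy.spatial.transform import Rotation as Ro
def rpy(R): return Ro.from_matrix(R).as_euler("xyz",degrees=True)
FL=np.diag([1.,-1,-1])
def st(): 
    s=readout.state(); print("t",round(s["t"],2),"tcp",s["tool_pos"].round(4),"rpy",s["orientation"].round(2),"F",s["ft_force"].round(1),"w",round(s["gripper_width"],4)); return s
E
python3 - <<'E'
from h import *
R,o=pose(np.load("stand.npy"))
Rs=R@np.array([[0,1,0],[-1,0,0],[0,0,1]]).T if 0 else np.c_[R[:,1],-R[:,0],R[:,2]]
Rt=Rs@FL; print(rpy(Rt))
a=np.radians(16); d=np.array([np.cos(a),np.sin(a),0]); org=np.array([.4846,.2738,0]); gx=.008
P1=org+gx*d+[0,0,.028]
for y in(16,196,-164): print("pick",y,ctrl.inverse_kinematics(P1,[180,0,y]),ctrl.inverse_kinematics(P1+[0,0,.2],[180,0,y]))
# fitted: spanner origin in deck frame (0,-.062,.034); TCP = origin + gx*xs + .028*n
for dz in (0,.04,.08):
    P2=o+R@np.array([0,-.062+gx,.034+.028+dz])
    print(P2.round(4))
    for f in(0,1):
        Q=Rt@np.diag([-1.,-1,1]) if f else Rt
        print(f,rpy(Q).round(1),ctrl.inverse_kinematics(P2,rpy(Q)))
E
```

```text
[155.    0.   -4.6]
pick 16 [-38.80943181  46.56069359  10.49047288 109.19083089 -17.68250453
  25.80105638 -89.53897841] [ -13.52506854   31.30272647  -28.4935094   100.51910491   18.13620623
   52.77544276 -123.61455951]
pick 196 [  2.6342546   61.53829524 -60.92985859 107.97959697  67.298605
  56.39926377  15.11542275] [  3.87552263  40.88677082 -60.70976059 100.04886085  39.66319965
  63.43344631  36.10495933]
pick -164 [  2.6342546   61.53829524 -60.92985859 107.97959697  67.298605
  56.39926377  15.11542275] [  3.87552263  40.88677082 -60.70976059 100.04886085  39.66319965
  63.43344631  36.10495933]
[ 0.4493 -0.1411  0.1562]
0 [155.    0.   -4.6] [-29.52899119  36.51489795  37.8775243  122.91357584   7.62011648
  27.89081334 -98.71811399]
1 [-155.     0.   175.4] [  9.6799739   32.1039679  -19.97941525 121.83135224  51.34413915
  46.99003725  35.07665221]
[ 0.4506 -0.1243  0.1924]
0 [155.    0.   -4.6] [ -27.90159948   30.64037617   31.186729    120.76530356   16.6402456
   35.65116078 -108.53333583]
1 [-155.     0.   175.4] [ 11.73435597  29.11858622 -25.56837552 119.67265407  47.56689551
  52.86686432  37.64824076]
[ 0.452  -0.1074  0.2287]
0 [155.    0.   -4.6] [ -26.84669537   26.04570956   25.90066236  118.18435762   20.21365873
   43.31479889 -112.95472355]
1 [-155.     0.   175.4] [ 12.79928993  26.33016287 -29.5608355  117.10377658  43.86658702
  58.17784547  40.29401539]
```

Run:
```python
from h import *
a=np.radians(16); d=np.array([np.cos(a),np.sin(a),0]); org=np.array([.4846,.2738,0]); gx=.008
P1=org+gx*d+[0,0,.028]
ctrl.move_straight([0.25,-.55,.36],speed=.3); st()
ctrl.move_to(P1+[0,0,.2],[180,0,-164]); print(st()["joint_positions"].round(1))
ctrl.set_gripper(.05,40)
ctrl.move_straight(P1+[0,0,.06],speed=.2); st()
t=cam("top");s=cam("scene"); crop(t,180,280,160,260,6,"p1t.png"); crop(s,220,340,230,330,6,"p1s.png")
```

```text
t 1.62 tcp [ 0.2486 -0.5501  0.359 ] rpy [-1.7993e+02  9.0000e-02  1.5060e+01] F [-0.3  0.3 -0.4] w 0.0941
t 4.67 tcp [0.4929 0.2751 0.228 ] rpy [-179.97    0.   -164.11] F [-0.  -0.8 -0.7] w 0.0939
[ -1.   36.7 -50.2 100.2  32.5  58.8  42.7]
t 6.34 tcp [0.4927 0.2768 0.0889] rpy [ 1.7995e+02  8.0000e-02 -1.6399e+02] F [ 1.   0.5 -0.2] w 0.0503
```

View pics/p1s.png

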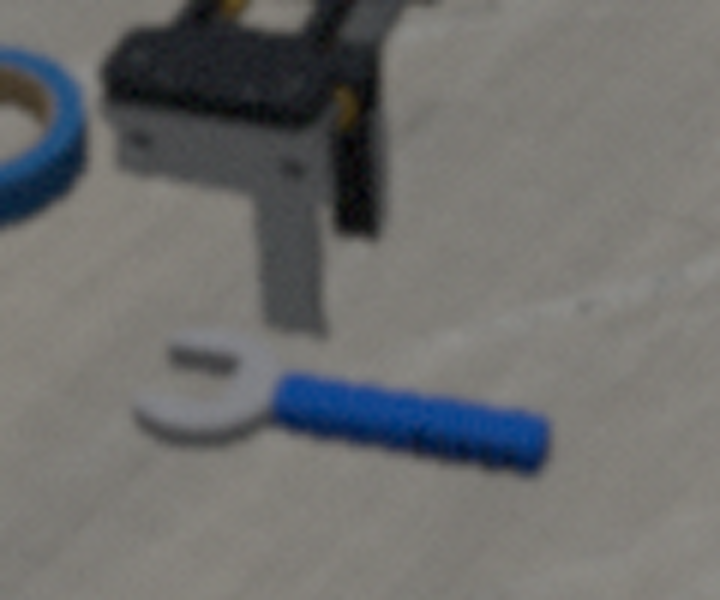

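View pics/p1t.png

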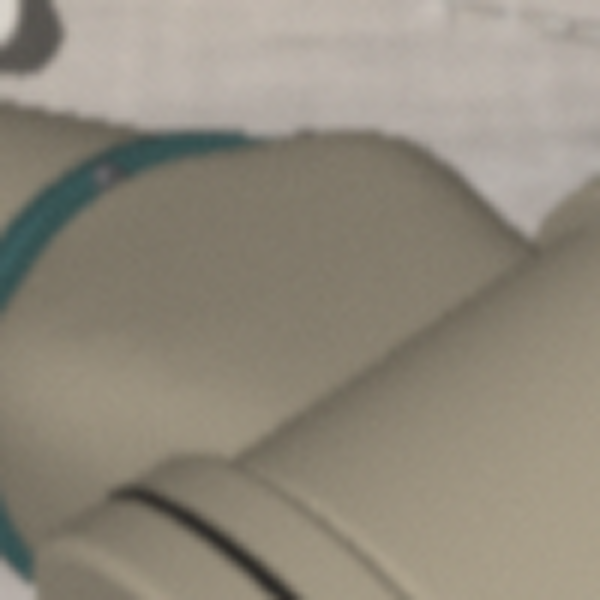

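Run:
```python
from h import *
a=np.radians(16); d=np.array([np.cos(a),np.sin(a),0]); org=np.array([.4846,.2738,0]); gx=.008
P1=org+gx*d+[0,0,.028]
print(ctrl.move_straight(P1,speed=.06,f_stop=12)); st()
s=cam("scene"); crop(s,220,340,230,330,6,"p2s.png")
ctrl.set_gripper(.0,45); st()
s=cam("scene"); crop(s,220,340,230,330,6,"p3s.png")
```

```text
False
t 7.59 tcp [0.4925 0.2762 0.0283] rpy [ 1.7999e+02  3.0000e-02 -1.6400e+02] F [-0.1 -0.6 -0.2] w 0.0501
t 8.22 tcp [0.4923 0.2764 0.0281] rpy [ 1.7997e+02  2.0000e-02 -1.6400e+02] F [0.3 1.2 0.6] w 0.0194
```

View pics/p2s.png

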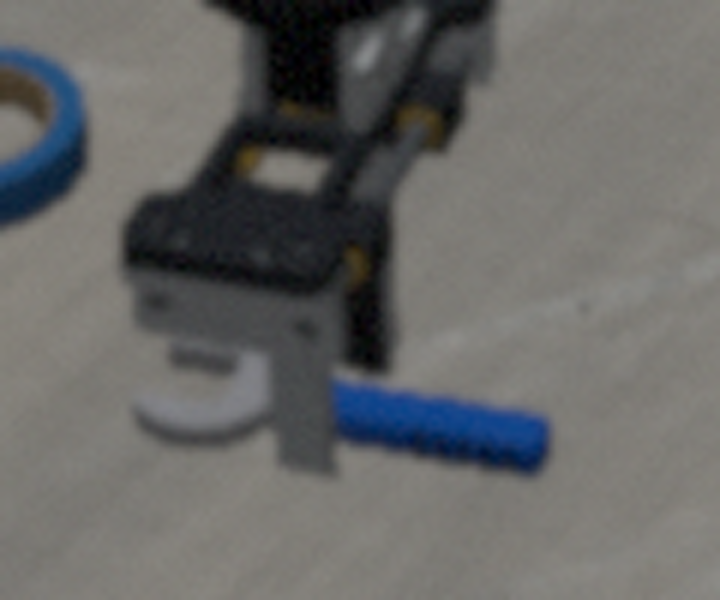

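View pics/p3s.png

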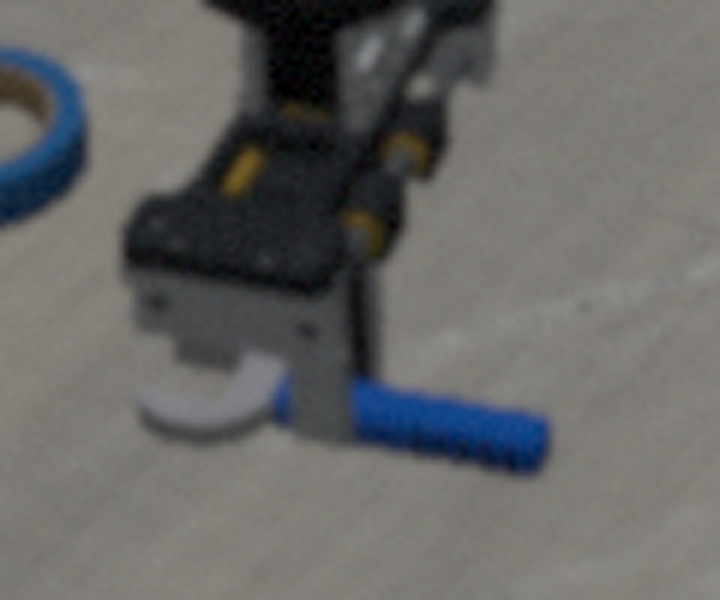

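```bash
cat >> h.py <<'E'
GX=.008; GZ=.028
def fitpose(dx=0,dy=0,dz=0,gx=GX):
    R,o=pose(np.load("stand.npy")); Rs=np.c_[R[:,1],-R[:,0],R[:,2]]; Q=Rs@FL@np.diag([-1.,-1,1])
    return o+R@np.array([dx,-.062+gx+dy,.034+GZ+dz]),rpy(Q)
E
python3 - <<'E'
from h import *
s=readout.state(); p=s["tool_pos"]
ctrl.move_straight(p+[0,0,.2],speed=.25); st()
P,a=fitpose(dz=.10); ctrl.move_to(P,a); st()
P,a=fitpose(dz=.04); ctrl.move_straight(P,a,speed=.12); print(P); st()
t=cam("top");s=cam("scene"); crop(t,340,450,150,260,5,"f1t.png"); crop(s,310,430,120,210,6,"f1s.png")
E
```

```text
t 9.22 tcp [0.4916 0.2752 0.2266] rpy [-1.7992e+02 -1.5000e-01 -1.6401e+02] F [ 0.5 -0.6 -2.8] w 0.0195
t 10.63 tcp [ 0.4535 -0.0974  0.2467] rpy [-1.5511e+02  5.0000e-02  1.7553e+02] F [ 0.9  0.1 -1.8] w 0.0198
[ 0.45062602 -0.12429071  0.19244339]
t 11.28 tcp [ 0.4511 -0.1236  0.1925] rpy [-1.5504e+02  2.0000e-02  1.7544e+02] F [-0.7  0.6 -3. ] w 0.0195
```

View pics/f1s.png

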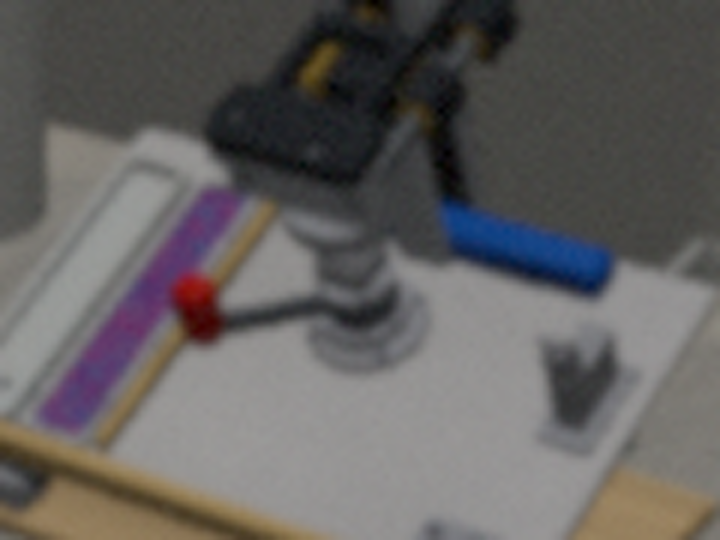

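View pics/f1t.png

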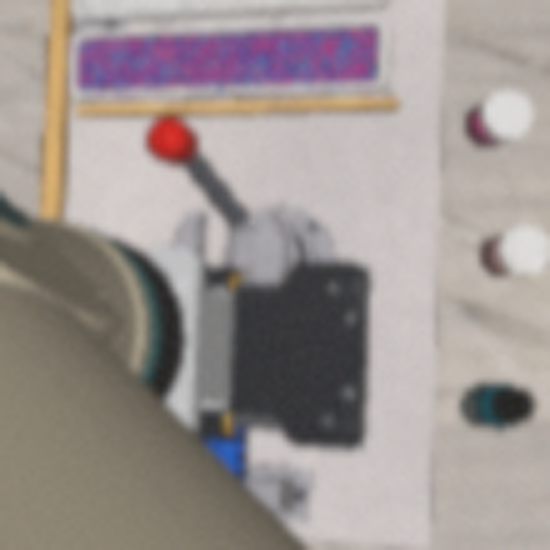

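```bash
cat >> h.py <<'E'
def overlay(c,box,k,name,gx=GX,hold=True,RT=None):
    x0,x1,y0,y1=box; im=cv2.resize(c["image"][y0:y1,x0:x1,::-1],None,fx=k,fy=k,interpolation=cv2.INTER_CUBIC)
    R,o=pose(np.load("stand.npy"))
    def poly(o,R,vs,col,cl=True):
        q=np.array([(proj(c,o+R@np.array(v))-[x0,y0]+.5)*k for v in vs]).astype(int); cv2.polylines(im,[q],cl,col,1)
    sq=lambda h,z:[[h,h,z],[h,-h,z],[-h,-h,z],[-h,h,z]]
    poly(o,R,sq(.0085,.055),(0,0,255)); poly(o,R,sq(.012,.05),(0,255,0))
    poly(o,R,[[-.0125,-.119,.034],[-.0125,-.105,.034],[.0125,-.105,.034],[.0125,-.119,.034]],(255,0,255))
    if RT is None:
        s=readout.state(); Rt=Ro.from_euler("xyz",s["orientation"],degrees=True).as_matrix(); Rs=Rt@np.diag([-1.,-1,1])@FL
        os=s["tool_pos"]-gx*Rs[:,0]-GZ*Rs[:,2]
    else: Rs,os=RT
    for z in(0,.018): poly(os,Rs,[[-.068,.01,z],[.032,.01,z],[.032,-.01,z],[-.068,-.01,z]],(0,255,255))
    for z in(.003,.015): poly(os,Rs,[[.077,.01325,z],[.047,.01325,z],[.047,-.01325,z],[.077,-.01325,z]],(255,255,0),False)
    cv2.imwrite("pics/"+name,im)
    return Rs,os
E
python3 - <<'E'
from h import *
t=cam("top");s=cam("scene"); overlay(t,(370,425,180,260),7,"o1t.png"); overlay(s,(340,430,130,200),8,"o1s.png")
E
```

```text
(no output)
```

View pics/o1s.png

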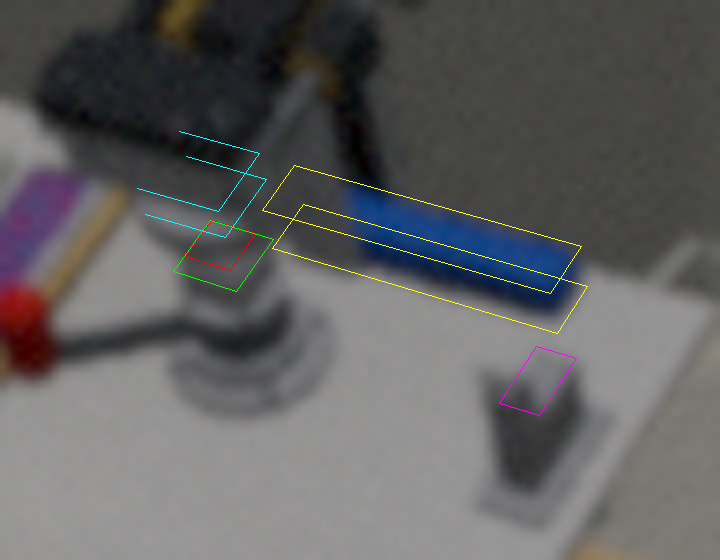

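View pics/o1t.png

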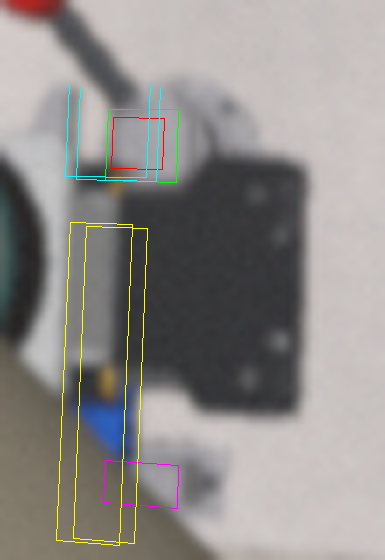

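```bash
cat >> h.py <<'E'
def off():
    R,o=pose(np.load("stand.npy")); s=readout.state(); P,a=fitpose(); d=R.T@(s["tool_pos"]-P); print("deck off mm",(d*1000).round(1),"F deck",(R.T@s["ft_force"]).round(1),"M",(R.T@s["wrist_torque"]).round(2),"t",round(s["t"],2)); return d
E
python3 - <<'E'
from h import *
off()
P,a=fitpose(dz=.012); print(ctrl.move_straight(P,a,speed=.05,f_stop=8)); off()
t=cam("top");s=cam("scene"); overlay(t,(370,425,180,260),7,"o2t.png"); overlay(s,(340,430,130,200),8,"o2s.png")
E
```

```text
deck off mm [-0.2  0.6 40.8] F deck [-1.1 -0.8 -2.3] M [ 0.14  0.67 -0.08] t 11.48
False
deck off mm [-0.2  0.  12. ] F deck [-1.4  0.1 -2.3] M [ 0.12  0.68 -0.12] t 12.19
```

View pics/o2s.png

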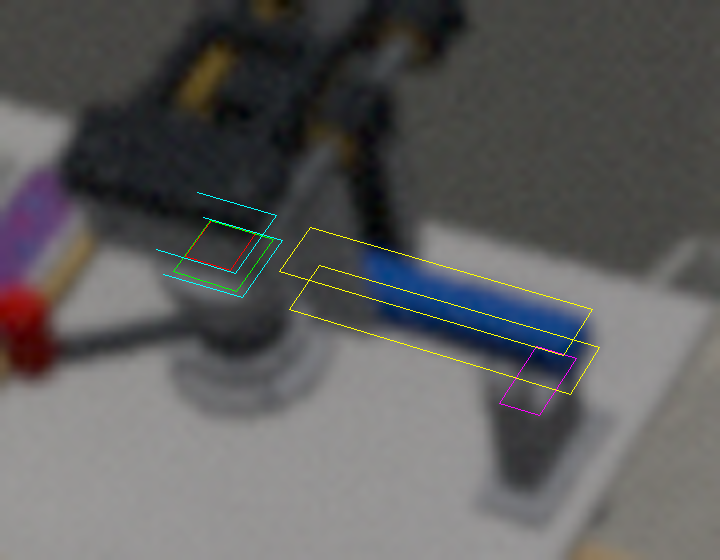

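View pics/o2t.png

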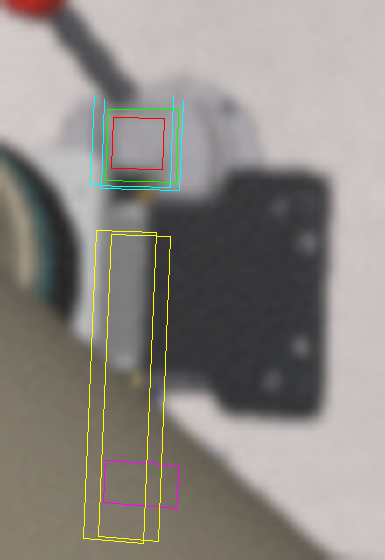

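Run:
```python
from h import *
for dz in (.006,.0,-.002):
    P,a=fitpose(dz=dz); r=ctrl.move_straight(P,a,speed=.03,f_stop=8); print(dz,r); off()
    if r: break
```

```text
0.006 False
deck off mm [ 0.1 -0.2  5.8] F deck [-1.6 -0.1 -1.8] M [ 0.11  0.68 -0.05] t 12.64
0.0 False
deck off mm [-0.1  0.  -0.1] F deck [-2.6 -0.1 -2.6] M [ 0.2   0.73 -0.08] t 12.99
-0.002 False
deck off mm [-0.1  0.  -0.5] F deck [ 0.7 -3.5 13. ] M [-0.67  0.29 -0.03] t 13.24
```

Run:
```python
from h import *
P,a=fitpose(dz=.0); ctrl.move_straight(P,a,speed=.03); off()
Rs,os=overlay(cam("scene"),(340,430,130,200),8,"tmp.png"); np.savez("sp.npz",Rs=Rs,os=os)
ctrl.set_gripper(.045,20); off()
P,a=fitpose(dz=.1); ctrl.move_straight(P,a,speed=.2); st()
s=cam("scene"); overlay(s,(340,430,130,200),8,"o3s.png",RT=(Rs,os)); crop(s,310,430,120,210,6,"o3r.png")
```

```text
deck off mm [ 0.1 -0.  -0.1] F deck [-1.5  0.8 -1.9] M [ 0.22  0.72 -0.06] t 13.49
deck off mm [0. 0. 0.] F deck [ 0.5  0.5 -0.1] M [ 0.13  0.42 -0.03] t 14.13
t 14.78 tcp [ 0.4521 -0.0998  0.2463] rpy [-1.5495e+02 -5.0000e-02  1.7536e+02] F [ 0.   0.  -0.3] w 0.045
```

View pics/o3r.png

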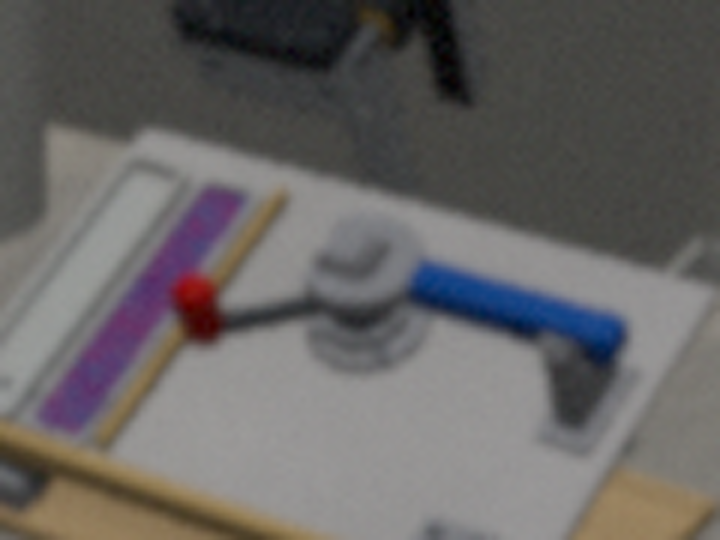

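View pics/o3s.png

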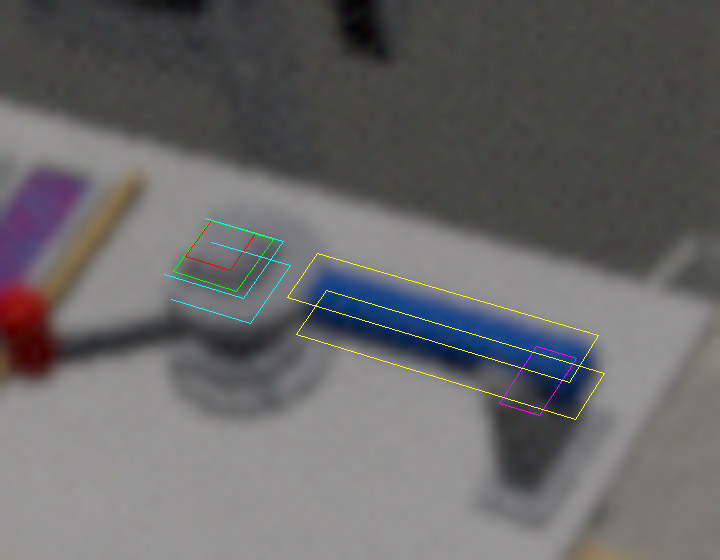

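```bash
cat >> h.py <<'E'
def dk(x,y,z):
    R,o=pose(np.load("stand.npy")); return o+R@np.array([x,y,z])
def dpos():
    R,o=pose(np.load("stand.npy")); s=readout.state(); d=R.T@(s["tool_pos"]-o); print("deck mm",(d*1000).round(1),"F",(R.T@s["ft_force"]).round(1),"t",round(s["t"],2)); return d
E
python3 - <<'E'
from h import *
_,a=fitpose(); p=np.load("stand.npy")
ctrl.set_gripper(0,20)
k=lev(p[3])
ctrl.move_straight(dk(-.04,0.02,.14),a,speed=.25); 
ctrl.move_straight(dk(k[0]-.040,k[1],.13),a,speed=.25); dpos()
print(ctrl.move_straight(dk(k[0]-.040,k[1],.060),a,speed=.12,f_stop=8)); dpos()
print(ctrl.move_straight(dk(k[0]-.018,k[1],.060),a,speed=.03,f_stop=2.5)); dpos(); st()
s=cam("scene");t=cam("top"); crop(s,310,430,120,210,6,"k1s.png"); crop(t,340,450,150,260,5,"k1t.png")
E
```

```text
deck mm [-82.2  55.1 130.2] F [-0.  -0.5 -0.1] t 16.52
False
deck mm [-82.3  56.1  60.5] F [ 0.4  0.2 -0.6] t 17.25
True
deck mm [-66.8  56.5  60.1] F [-0.4  0.1  0.8] t 17.8
t 17.8 tcp [ 0.5642 -0.0905  0.1262] rpy [-1.5511e+02  8.0000e-02  1.7542e+02] F [0.1 0.7 0.6] w 0.0004
```

View pics/k1s.png

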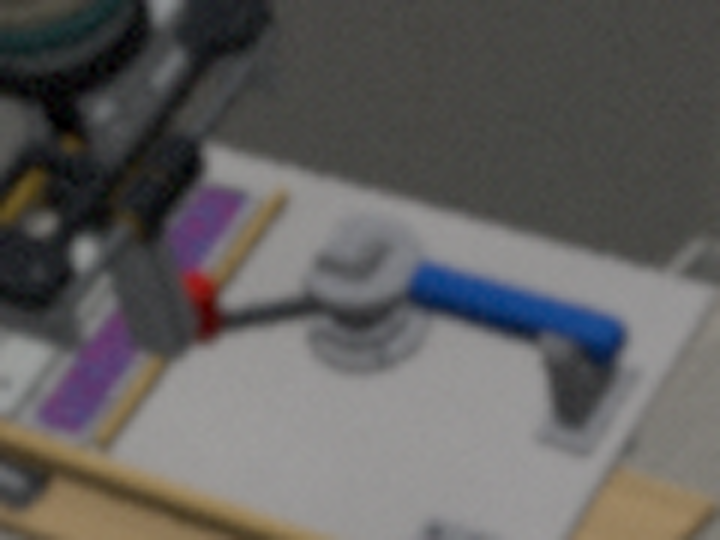

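View pics/k1t.png

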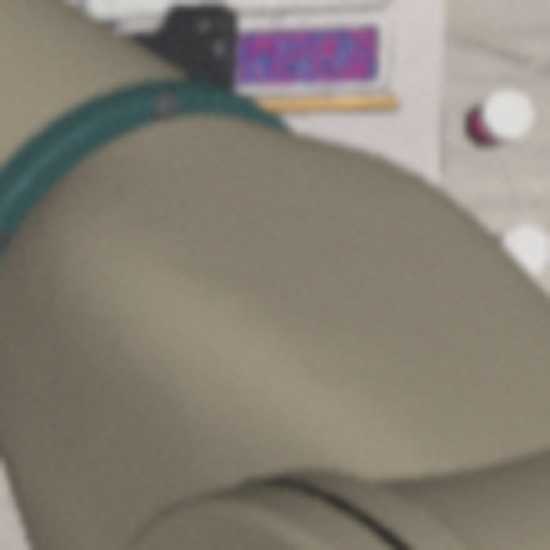

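```bash
cat > push.py <<'E'
from h import *
import sys
a0,a1,fs=map(float,sys.argv[1:4])
_,a=fitpose(); H=.0246
ang=np.arange(a0,a1-.01,-6.)
for th in ang:
    b=np.radians(th); 
    r=ctrl.move_straight(dk(.07*np.cos(b)-H,.07*np.sin(b),.060),a,speed=.04,f_stop=fs); print(round(th),r,end=" "); dpos()
    if r: break
s=cam("scene"); crop(s,310,430,120,210,6,"k2s_%d.png"%a1)
E
python3 push.py 124 88 9
```

```text
124 False deck mm [-63.9  58.2  59.9] F [-1.2  1.1 -0.8] t 18.16
118 False deck mm [-58.2  62.5  60.2] F [-4.4  1.7 -1.8] t 18.49
112 False deck mm [-51.9  66.2  60.5] F [-5.5  2.8 -1.7] t 18.82
106 False deck mm [-45.2  69.1  60.9] F [-5.4  4.   0.2] t 19.16
100 False deck mm [-38.   71.   61.2] F [-4.1  4.1  0.5] t 19.49
94 False deck mm [-30.4  71.9  61.3] F [-4.1  3.   1.9] t 19.82
88 False deck mm [-22.7  71.8  61.3] F [-3.6  2.1  2.4] t 20.16
```

View pics/k2s_88.png

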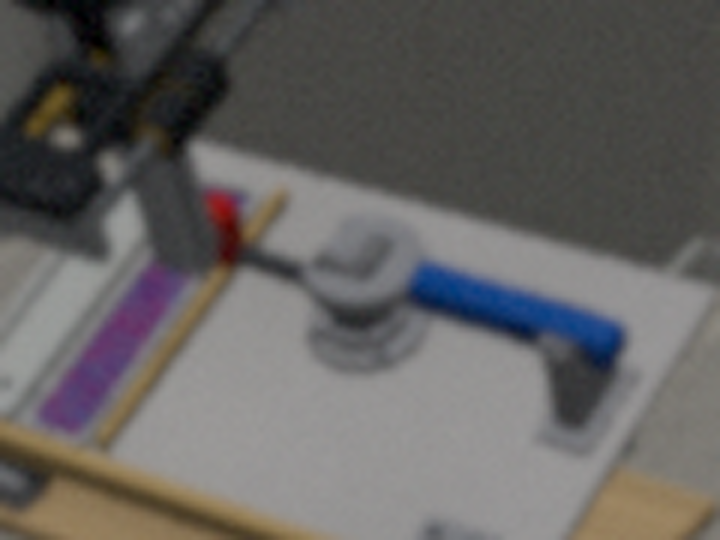

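```bash
python3 push.py 82 40 9
```

```text
82 False deck mm [-15.1  70.8  61.1] F [-3.   3.   1.4] t 20.54
76 False deck mm [-7.7 68.8 60.8] F [-3.7  3.   2.4] t 20.88
70 False deck mm [-0.5 65.9 60.3] F [-2.2  1.4  2.2] t 21.21
64 False deck mm [ 6.3 62.7 60. ] F [-2.9  2.2  1.4] t 21.54
58 False deck mm [12.7 59.1 59.9] F [-1.9  1.9  2.5] t 21.88
52 False deck mm [18.6 55.  59.9] F [-3.9  2.1  2. ] t 22.21
46 False deck mm [22.6 51.2 60.2] F [-4.7  3.9 -0.5] t 22.54
40 False deck mm [24.3 47.5 61. ] F [-9.4  6.4 -1.1] t 22.88
```

View pics/k2s_40.png

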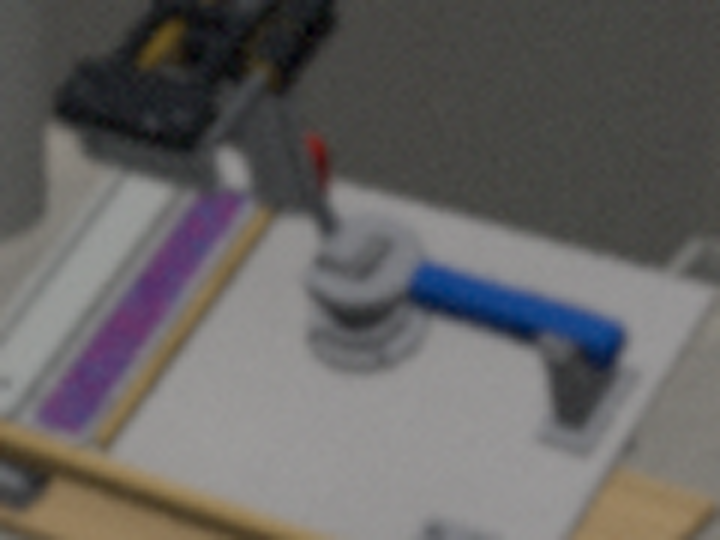

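Run:
```python
from h import *
_,a=fitpose()
for x in (.031,.034,.037):
    r=ctrl.move_straight(dk(x,.0475,.060),a,speed=.02,f_stop=8); print(x,r,end=" "); d=dpos()
ctrl.hold(.4); dpos()
s=cam("scene"); crop(s,340,430,130,200,8,"k3s.png")
```

```text
0.031 True deck mm [22.9 48.6 61. ] F [-3.   1.1  1.3] t 23.17
0.034 True deck mm [22.7 48.7 61. ] F [-1.4  0.8  0.3] t 23.54
0.037 True deck mm [22.6 48.7 61. ] F [-1.1  1.7  0. ] t 23.96
deck mm [22.2 48.6 60.9] F [-0.4 -0.3 -0.1] t 24.36
```

View pics/k3s.png

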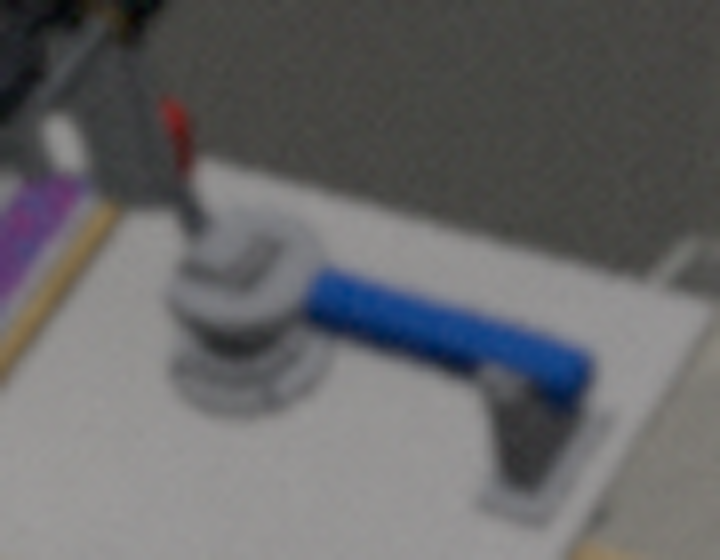

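Run:
```python
from h import *
_,a=fitpose()
for x in (.028,.031,.034):
    ctrl.move_straight(dk(x,.0475,.060),a,speed=.03); d=dpos()
ctrl.hold(.3); dpos()
ctrl.move_straight(dk(.0,.055,.060),a,speed=.08); dpos()
ctrl.move_straight(dk(-.02,.055,.16),a,speed=.2); st()
s=cam("scene"); crop(s,340,430,130,200,8,"k4s.png")
P=dk(-.05,0.17,.28);
```

```text
deck mm [23.5 48.1 60.7] F [-8.4  0.7 -0.2] t 24.77
deck mm [24.2 47.8 60.8] F [-13.    0.5  -0.9] t 25.02
deck mm [24.8 47.6 60.9] F [-15.7  -0.2  -2.2] t 25.27
deck mm [24.8 47.6 60.8] F [-15.5  -0.   -2.9] t 25.57
deck mm [ 0.6 55.  59.8] F [-0.1 -0.5  0.5] t 26.15
t 26.81 tcp [ 0.5621 -0.0919  0.2362] rpy [-1.5492e+02 -5.0000e-02  1.7533e+02] F [-0.2 -0.2  0. ] w 0.0006
```

View pics/k4s.png

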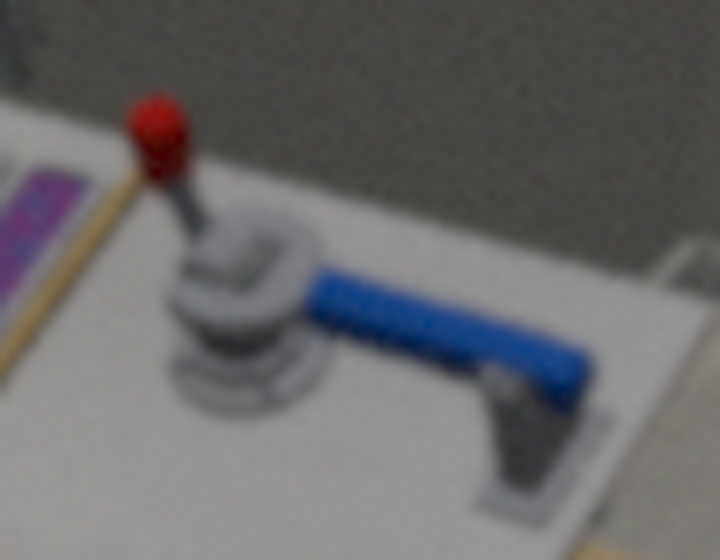

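Run:
```python
from h import *
ctrl.move_straight([.5,.02,.35],speed=.3)
ctrl.move_to([.42,.25,.35],[180,0,-164]); st()
s=cam("scene");t=cam("top"); crop(t,370,425,180,260,7,"e_t.png")
sp=np.load("sp.npz"); overlay(s,(340,430,130,200),8,"e_s.png",RT=(sp["Rs"],sp["os"]))
R,o=pose(np.load("stand.npy"))
for n,c in(("t",t),("s",s)):
    h=cv2.cvtColor(c["image"],cv2.COLOR_RGB2HSV); m=(((h[...,0]<6)|(h[...,0]>174))&(h[...,1]>150)&(h[...,2]>70)).astype(np.uint8)
    _,_,stt,ce=cv2.connectedComponentsWithStats(m); i=1+stt[1:,4].argmax(); oo,d=ray(c,*ce[i]); q=o+.038*R[:,2]
    P=R.T@(oo+d*((q-oo)@R[:,2])/(d@R[:,2])-o); print(n,ce[i],stt[i,4],P.round(4),np.degrees(np.arctan2(P[1],P[0])).round(1),np.hypot(*P[:2]).round(4))
```

```text
t 28.54 tcp [0.421  0.2483 0.3493] rpy [-1.7991e+02 -6.0000e-02 -1.6416e+02] F [ 0.  -0.2 -0.6] w 0.0006
t [411.09433962 177.0754717 ] 53 [0.0448 0.0559 0.038 ] 51.3 0.0716
s [359.31578947 145.26315789] 38 [0.053 0.059 0.038] 48.1 0.0794
```

View pics/e_t.png

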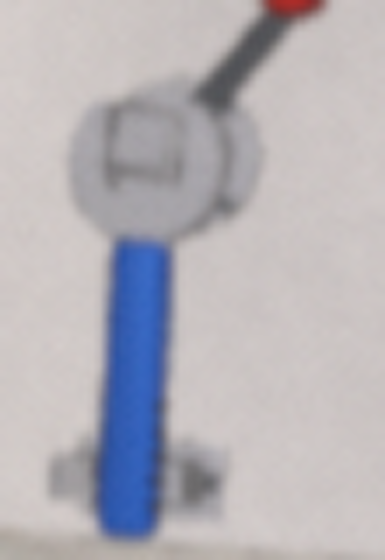

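View pics/e_s.png

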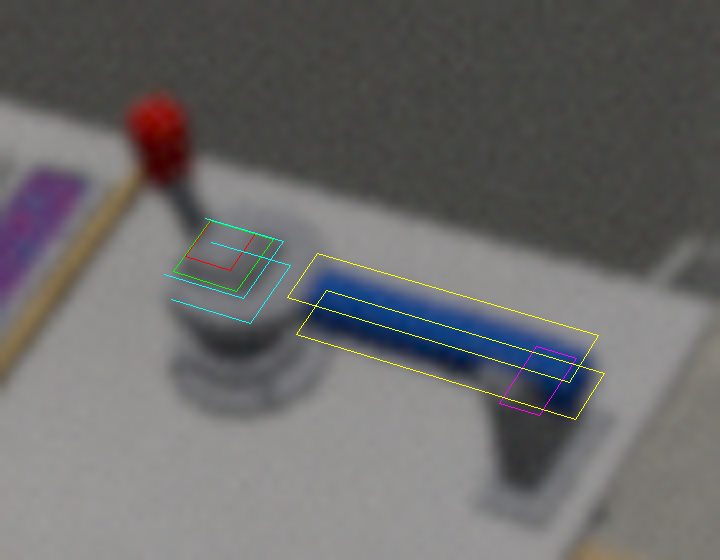

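```bash
python3 -c "
from h import *
ctrl.hold(.3); ctrl.close_job(); st()"
```

```text
the job is handed in; nothing more can be done
the job is handed in; nothing more can be done
```

The spanner is fitted and let go, the locknut lever is pushed clockwise to a firm stop, and I handed the job in at about 29 s of the 51 s allowed. No verdict came back, and the final state readout right after handing in was refused.

**Fitting the spanner:** I gripped it by its blue grip and lowered it along the deck's normal. It went down freely until it touched the collar, within 1 mm of the expected height. I then released it and withdrew. The pictures show the jaws round the square head and the grip in the rest.

**Turning the locknut:** I pushed the knob round with closed fingers at about 4–6 N. At the end it stalled, and a final push of about 15 N moved it less than 1.5 mm further.

**Last checks:**
- **Lever angle:** it reads 51° in the top view and 48° in the scene view. That fits a tight nut (60°) with the screw turned about 10° within its play, inside the 20° limit. I could not read the joint values directly.
- **Spanner:** it is still square on the head with its grip in the rest.
- **Bystanders:** I moved nothing near the vials or the dropper bottle. I did not measure their positions again at the end.
- **Robot:** the arm is clear of everything.

**What disagreed:** the deck's left-right length measured about 10 mm short in the top view, so I located the stand from the screw's flange, the knob and edge directions instead. In the scene view the spanner and the knob also appear a pixel or two (a few millimetres) off their computed places.

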